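Start a rapid test on the reader

ROBOT

A 7-joint arm with a two-finger parallel gripper is mounted at the origin on the work surface. World frame = base frame: x ahead of the robot, y to its left, z up, the work surface at z = 0. Lengths are in m, angles in rad, forces in N, time in s.
With the tool pointing down it reaches from about 0.425 to 0.95 m from the base axis. Payload 4.7 kg.
Tool frame: the origin (TCP) lies on the centre line of the jaws, within the pads' length; the fingertips stand robot.nose_length ahead of it and the grasp point (between the pads) lies 8 mm behind it (robot.nose_length is the distance from the TCP to the fingertips, in m); z points along the fingers, y is the line along which they close (so a half turn about z gives the same grasp; the last joint's range is limited). The gripper opens to 85 mm and grips with 20 to 120 N. Pads are 22 mm wide; open, the fingers measure 114 mm over their backs; the gripper's body (76 mm by 85 mm) begins 54 mm behind the grasp point. The pads swing forward as they close: fully open they stand 13 mm farther back than shut.
Start: joints at [-1.182, 0.469, -0.049, 1.532, 0.024, 1.141, -0.082], TCP at [0.274, 0.617, 0.242] pointing down, gripper open.
Joint ranges: [-2.59, 2.59], [-0.33, 1.99], [-1.39, 1.29], [0.1, 2.45], [-1.04, 4.18], [0.21, 1.99], [-2.66, 2.66]. Speed limits (rad/s): [2.57, 2.57, 3.14, 3.14, 3.14, 3.14, 3.14].

INTERFACE

Orientations are given as [roll, pitch, yaw] about the fixed x, y, z axes, in that order (R = Rz(yaw) Ry(pitch) Rx(roll)).
In Python, from plant import robot gives the robot as it stands. Calls block until the motion is done:
- robot.goto(position, orientation): joint-space move of the TCP to a pose.
- robot.move_straight(position, vel=0.15, attitude=None, contact_N=None): straight line of the TCP; attitude=None keeps the orientation; vel is the mean speed in m/s. With contact_N (N) it stops when the force on the tool has changed by that much, and returns True; else False.
- robot.move_joints(angles): joint-space move.
- robot.grip(opening, strength=None): opening from 0.0 (shut) to 1.0 (fully open); strength is the grip in N (None keeps the last); returns when the fingers have stopped.
- robot.sleep(seconds).
- robot.inverse_kinematics(position, orientation): joint angles nearest the present ones, or None.
- robot.sense(): the state.
- robot.grab_frame(name): name is "scene" or "top"; returns a dict with "image" (400x640x3 uint8, red, green, blue), "range_z" (400x640 float32, m along the optical axis (not along the pixel's ray), 0 where there is no reading), "fx", "fy", "cx", "cy" (pixels), "R" (3x3) and "t" (3): a world point X has camera coordinates R X + t. Camera axes: x right, y down, z forward; pixel columns grow to the right and rows downward; lengths in m; the calibration is good to about 2 mm. A picture is of the moment at which its call begins.
A pose or a line that the arm cannot do raises robot.IKError and nothing moves.
- robot.close_job(): hands the job in; it is judged then, once.
The state is a dict: "t": time; "joint_pos": joint angles; "joint_velocities": joint speeds; "effort": joint torques, N m; "tcp_pos": TCP position; "tcp_rot": TCP orientation; "wrist_force": force on the tool from outside, world axes, zero at the start; "torque": the same for the moment, N m; "opening": opening from 0.0 (shut) to 1.0 (fully open); "gripper_force": force on a finger pad.
Only numpy, scipy, OpenCV 4.12 (cv2) and the standard library are available. Lean on these libraries where they do the work, as an engineer would, in place of code of your own. Each camera call takes 0.05 s, during which the arm holds its last target. There are 200 camera calls.

TASK

A test cartridge lies part-way into the rapid-test reader. Using only the fingertips, push it along its guide, without lifting it, until it is fully home against the stop; then reach into the recessed well on the reader's top and press the green start key all the way down, hold it there for a good second, and let go. Leave the orange power button and everything else on the table alone.

Things in the scene. Friction and masses are not known exactly. Their poses are not given: they have to be found in the camera images.
- reader: White test reader, fixed, origin on the table surface; its x points along the cartridge's way in (away from the robot, yaw within 0.45 rad), y left, z up. In mm: housing x -30 to 110, y -90 to 90, top z 70. A low grey apron in front (x -130 to -30, y -58 to 8, floor z 12) carries the cartridge. Dark screen, orange power button and the key well on top.
- bay_mouth (a point): Middle of the bay's floor at the housing front (reader x -30, y -25, z 12 mm). From here a tunnel 46 wide, 22 high runs into the housing to a stop 60 mm further in. In front of it two blue rails, 5 mm high and 46 mm apart, guide the cartridge along the apron.
- cartridge_mid (a point): Centre (half-way up) of the white test cartridge with blue band and blue dot: loose, 90 long (along reader x) x 42 wide x 18 high, 40 g, slides freely on the apron; its centre is 21 mm above the table. It starts 28 to 48 mm short of home. Fully home: centre at reader x -15, y about -25, nose on the stop, last 30 mm still outside the housing.
- well_rim (a point): Centre of the mouth of the square well (blue rim) in the reader's top, reader x 30, y 50, z 70 mm. The well is 46 x 46 mm inside, its sides along the reader's axes, straight down.
- key_top (a point): Centre of the top face of the round green start key, 28 mm across, at the bottom of the well: reader x 30, y 50, z 45 mm when up, so 25 mm below the rim. It moves down as pressed.
- start_key (a joint): Travel of the start key in m: 0 up, 0.007 fully down (straight down). Sprung: about 1 N to start, 4.5 N at the bottom; it comes back up by itself.
- power_button (a joint): Travel of the raised orange power button (20 mm across, top at z 80 mm, 10 mm above the housing, reader x -5, y -65): 0 up, 0.007 down. Not to be pressed.
- spare: Spare cartridge lying loose on the table to the reader's left, same shape and size but with a red band and dot. Origin at the centre of its underside. Leave alone.
- bottle: Brown dropper bottle with a pale pointed nozzle, 66 across, 186 high, loose on the table to the reader's right. Origin at the centre of its underside. Leave alone.
- cup: White plastic cup, 70 across, 85 high, loose beyond the reader. Origin at the centre of its underside. Leave alone.
- supply_box: Open cardboard box of supplies, 110 x 150 x 70 high, loose, beyond the reader on its left. Origin at the centre of its underside. Leave alone.
There are look-alikes about, which are no part of the job. What is shaped like the part that bears cartridge_mid but pink or turquoise is not meant.

How it is judged:
On the way, in this order (a step that is already met when the one before it is completed fails the run):
1. the cartridge is pushed fully home (x of cartridge_mid in the frame of reader above -0.018 m), for 0.2 s.
2. the start key is held down (value of joint start_key above 0.005 m and x of cartridge_mid in the frame of reader above -0.018 m), for 0.8 s.
At the end, for the whole second after the job is handed in: The cartridge lies flat in its bay within 3 mm of fully home; the start key, after having been held at least 5 mm down for 0.8 s, is up again (within 1.5 mm), and so is the power button (x of cartridge_mid in the frame of reader above -0.018 m and z of cartridge_mid in the frame of reader below 0.025 m and value of joint each of start_key, power_button below 0.0015 m); the robot touches nothing.
It fails at once if the start key is pressed before the cartridge is home (value of joint start_key above 0.003 m and x of cartridge_mid in the frame of reader below -0.02 m).
It fails at once if the cartridge is lifted off its guide (z of cartridge_mid in the frame of reader above 0.029 m).
It fails at once if the power button is pressed (value of joint power_button above 0.003 m).
It fails at once if the spare cartridge, bottle, cup or supply box is shifted by 15 mm or tipped (distance of any of spare, bottle, cup, supply_box from where it was at the start of the episode above 0.015 m or angle between any of spare, bottle, cup, supply_box's own z axis and vertical above 0.25 rad).
It also fails if it takes over 51 s, if anything falls off the work surface, if the arm or the gripper's body presses on something with over 40 N, if the wrist force passes 120 N, or if a joint passes its speed limit or range.

## Working session

There is one attempt and no reset: what is moved stays moved. The work goes in short steps, each a Python script; the robot and the scene stay as the last script left them, time stands still between calls to the robot, and variables do not carry over. Pictures are saved under pics/ and viewed, at most 10 in all, crops included, and the job is handed in when it is done.

```bash
mkdir -p pics; ls
python3 - <<'E'
from plant import robot
import cv2, pickle
for n in ("scene","top"):
    f=robot.grab_frame(n); pickle.dump(f,open(f"{n}.pkl","wb"))
    cv2.imwrite(f"pics/{n}0.png",f["image"][:,:,::-1])
    print(n,f["fx"],f["cx"],f["cy"],f["R"].round(3).tolist(),f["t"].round(3).tolist())
print(robot.nose_length, robot.sense())
E
```

```text
pics
scene 489.435160891599 320.0236571743339 195.76099996864627 [[-0.875, 0.483, 0.012], [0.407, 0.75, -0.521], [-0.26, -0.451, -0.854]] [0.474, -0.206, 1.446]
top 363.7135956652257 311.41514510693787 199.12693957785663 [[0.015, -1.0, 0.007], [-0.996, -0.015, -0.09], [0.09, -0.006, -0.996]] [0.005, 0.569, 0.953]
0.011 {'t': 0.1, 'joint_pos': array([-1.18189952,  0.4693679 , -0.04857795,  1.53353624,  0.02411783,
        1.14099221, -0.08228803]), 'joint_velocities': array([-0.0003188 , -0.00114467,  0.00176985, -0.00536165,  0.00025712,
        0.00097963,  0.00171011]), 'effort': array([ 3.27974267e-04, -5.11514604e+01, -4.71339875e-02, -2.38389391e+01,
        1.07965837e-02,  4.36189701e-03, -2.23402225e-05]), 'tcp_pos': array([0.27368268, 0.61649781, 0.24137767]), 'tcp_rot': array([-3.13987698e+00,  8.18577199e-05,  2.72382835e+00]), 'wrist_force': array([ 0.77289945, -0.39752059, -0.06170637]), 'torque': array([ 0.02528363, -0.00681725,  0.0270516 ]), 'gripper_force': 0.0, 'opening': 1.0025540264506847}
```

View pics/scene0.png

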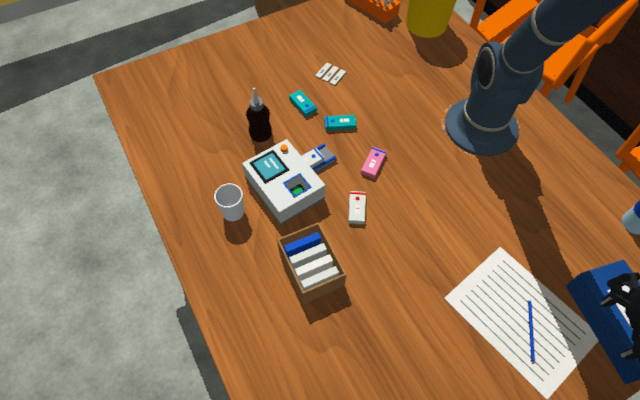

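View pics/top0.png

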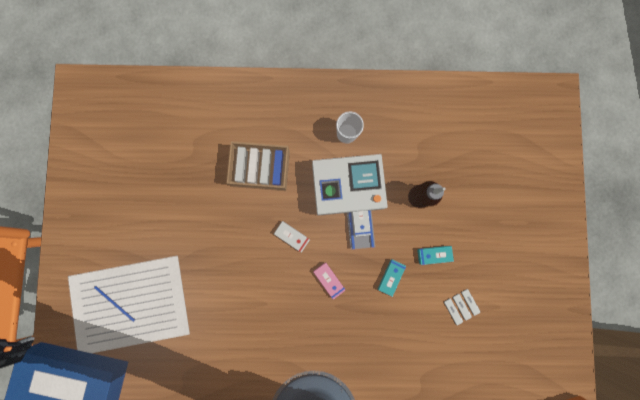

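The scene view shows the reader at about (285,180), with the cartridge in its bay at (320,155). In the top view the reader is at (349,185), the cartridge at (361,222), the well at (330,190) and the power button at (377,199). Candidates in the top view:
- White with blue, in the bay: (361,222)
- White with red spare: (292,236)
- Pink: (329,280)
- Turquoise: (392,277) and (436,255)

Only the one in the bay fits the description. I'll measure it and check an enlarged crop.

```bash
cat > h.py <<'E'
import numpy as np, cv2
def cloud(f):
    v,u=np.mgrid[0:400,0:640]; z=f["range_z"].astype(float)
    c=np.stack([(u-f["cx"])/f["fx"]*z,(v-f["cy"])/f["fy"]*z,z],-1)
    P=(c-f["t"])@f["R"]; P[z==0]=np.nan
    return P
def cast(f,u,v,h):
    d=np.array([(u-f["cx"])/f["fx"],(v-f["cy"])/f["fy"],1])@f["R"]; o=-f["R"].T@f["t"]
    return o+d*(h-o[2])/d[2]
def hsv(f): return cv2.cvtColor(f["image"],cv2.COLOR_RGB2HSV)
def blob(f,lo,hi,box):
    m=cv2.inRange(hsv(f),lo,hi); k=np.zeros_like(m); x0,y0,x1,y1=box; k[y0:y1,x0:x1]=255
    n,l,s,c=cv2.connectedComponentsWithStats(m&k)
    return [(s[i,4],c[i].round(1).tolist()) for i in range(1,n) if s[i,4]>5]
E
python3 - <<'E'
import pickle,cv2
from h import *
B={"top":(300,145,400,260),"scene":(235,130,345,225)}
ims=[]
for n in B:
    f=pickle.load(open(n+".pkl","rb")); P=cloud(f); b=B[n]
    k=np.zeros((400,640),bool); k[b[1]:b[3],b[0]:b[2]]=1
    m=k&(P[...,2]>.062)&(P[...,2]<.078)
    q=P[m]; r=cv2.minAreaRect((q[:,:2]*1000).astype(np.float32)); print(n,m.sum(),"z",np.median(q[:,2]),r)
    for nm,lo,hi,h in (("green",(45,100,40),(80,255,255),.045),("orange",(5,150,120),(20,255,255),.08),("blue",(105,120,60),(130,255,255),.03)):
        bb=b if nm!="orange" else ((365,190,390,210) if n=="top" else (275,140,292,156))
        for a,c in blob(f,lo,hi,bb): print(nm,a,c,cast(f,*c,h).round(4))
    x0,y0,x1,y1=b; ims.append(cv2.resize(f["image"][y0:y1,x0:x1,::-1],(395,500),interpolation=cv2.INTER_CUBIC))
cv2.imwrite("pics/crop1.png",np.hstack(ims))
E
```

```text
top 3414 z 0.06928787766459876 ((606.6005859375, -83.98624420166016), (140.71316528320312, 180.42994689941406), 6.234951019287109)
green 43 [328.8, 190.4] [ 0.5914 -0.0318  0.045 ]
orange 12 [376.2, 197.7] [ 0.5706 -0.1508  0.08  ]
blue 22 [371.4, 237.6] [ 0.4688 -0.1471  0.03  ]
blue 14 [352.5, 241.5] [ 0.4577 -0.0969  0.03  ]
scene 3044 z 0.06979012605346002 ((608.2433471679688, -72.845458984375), (245.6523895263672, 230.3501434326172), 50.970787048339844)
green 68 [296.8, 189.6] [ 0.5911 -0.036   0.045 ]
orange 20 [277.5, 141.0] [ 0.5749 -0.1766  0.08  ]
orange 6 [290.3, 140.7] [ 0.5444 -0.1613  0.08  ]
orange 38 [283.5, 148.0] [ 0.5712 -0.1482  0.08  ]
blue 23 [320.5, 146.1] [ 0.4631 -0.14    0.03  ]
blue 18 [318.0, 153.1] [ 0.4809 -0.1222  0.03  ]
blue 7 [313.0, 155.7] [ 0.4972 -0.121   0.03  ]
blue 77 [324.0, 162.6] [ 0.4819 -0.0863  0.03  ]
blue 96 [296.7, 185.0] [ 0.5807 -0.0575  0.03  ]
```

View pics/crop1.png

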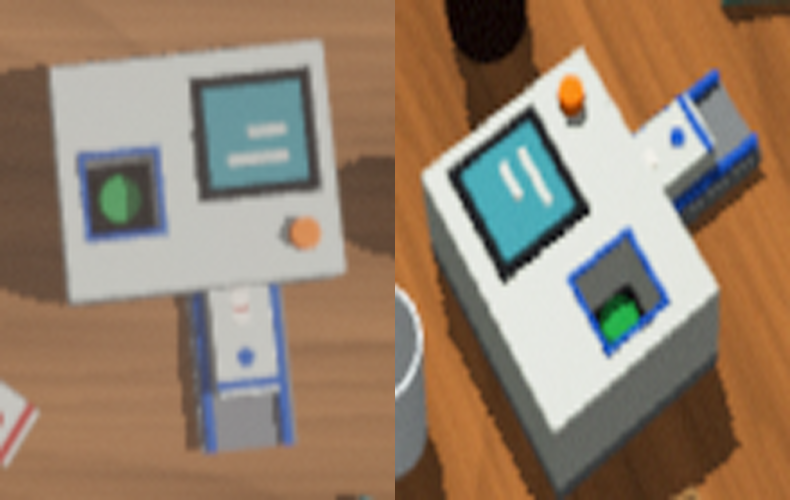

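The crop confirms it: a white cartridge with a blue band and dot between the blue rails, well at left (120,195), green key inside. The top-camera fit gives 180 x 141 mm at z 69 mm with yaw 6.2°. That predicts the key at (0.591,-0.035), which matches the measured position. Next I'll locate the cartridge tail, then approach with the fingers shut.

```bash
cat >> h.py <<'E'
yaw=np.deg2rad(6.235); c,s=np.cos(yaw),np.sin(yaw); RR=np.array([[c,-s,0],[s,c,0],[0,0,1]])
O=np.array([.6066,-.0840,0])-RR@[.04,0,0]
def W(x,y,z): return O+RR@(np.array([x,y,z])/1000)   # reader mm -> world
def Rd(p): return (np.asarray(p)-O)@RR*1000
ORI=[np.pi,0,yaw]
def cart(f):
    q=Rd(cloud(f)); q=q[np.isfinite(q).all(-1)]
    k=q[(q[:,0]<-34)&(q[:,0]>-128)&(q[:,1]<-8)&(q[:,1]>-42)&(q[:,2]>24)&(q[:,2]<36)]
    return len(k),np.percentile(k[:,0],[1,3,10]),k[:,1].min(),k[:,1].max(),np.median(k[:,2])
E
python3 - <<'E'
import pickle
from h import *
from plant import robot
for n in("top","scene"):
    f=pickle.load(open(n+".pkl","rb")); print(n,cart(f))
    q=Rd(cloud(f)); k=np.isfinite(q).all(-1)&(q[...,0]<-33)&(q[...,0]>-140)&(q[...,1]>-65)&(q[...,1]<15)&(q[...,2]>8)&(q[...,2]<20)
    print("apron",np.percentile(q[k],[1,99],axis=0).round(1).tolist())
robot.grip(0.0,40)
p=W(-150,-25,250); robot.goto(p,ORI)
st=robot.sense(); print(st["t"],Rd(st["tcp_pos"]),st["tcp_rot"],robot.nose_length,st["opening"],st["joint_pos"].round(2))
robot.move_straight(W(-145,-25,90),vel=.15)
f=robot.grab_frame("scene"); cv2.imwrite("pics/s2.png",cv2.resize(f["image"][80:230,220:420,::-1],(800,600),interpolation=cv2.INTER_CUBIC))
st=robot.sense(); print(st["t"],Rd(st["tcp_pos"]),st["wrist_force"])
E
```

```text
top (295, array([-96.15127477, -94.7720965 , -90.39936808]), np.float64(-41.86197028501464), np.float64(-8.259308481469242), np.float64(28.925357258799814))
apron [[-129.7, -57.2, 8.2], [-35.3, 8.0, 18.5]]
scene (175, array([-97.01034135, -95.95523937, -91.79926826]), np.float64(-41.831108743452866), np.float64(-8.414267379233413), np.float64(29.645584765276205))
apron [[-131.1, -57.0, 8.3], [-53.6, 10.5, 18.9]]
3.55 [-149.39947035  -24.30469771  250.03220157] [ 3.14124085e+00 -4.38388083e-05  1.10712582e-01] 0.011 -0.0008000832885908786 [-0.72  0.07  0.99  2.09 -0.07  1.01 -1.15]
4.8167 [-144.39861165  -25.19339201   90.68857432] [ 0.43313641 -0.09183242 -0.32015207]
```

View pics/s2.png

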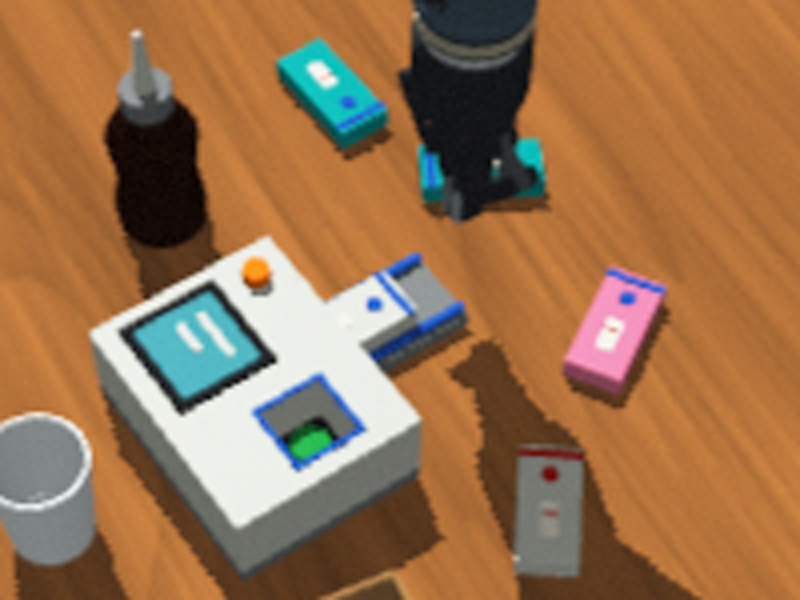

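The gripper (tips at about (460,215) in the crop) is clear of the apron, and the cartridge is untouched. Its tail is at reader x ≈ -96, about 36 mm short of home, which is within the stated range. Pushing now.

Run:
```python
from h import *
from plant import robot
robot.move_straight(W(-124,-25,90),vel=.1)
print(robot.move_straight(W(-124,-25,32),vel=.06,contact_N=6), Rd(robot.sense()["tcp_pos"]))
hit=robot.move_straight(W(-82,-25,32),vel=.03,contact_N=8); st=robot.sense(); print(hit,Rd(st["tcp_pos"]),st["wrist_force"])
if not hit:
    hit=robot.move_straight(W(-62,-25,32),vel=.02,contact_N=6); st=robot.sense(); print(hit,Rd(st["tcp_pos"]),st["wrist_force"])
robot.sleep(.3); st=robot.sense(); print(st["t"],st["wrist_force"],Rd(st["tcp_pos"]))
f=robot.grab_frame("scene"); cv2.imwrite("pics/s3.png",cv2.resize(f["image"][80:230,220:420,::-1],(800,600),interpolation=cv2.INTER_CUBIC))
```

```text
False [-123.75047694  -25.14694156   32.24294233]
False [-82.09185509 -25.00403549  32.02792239] [-0.20137469 -0.76444177 -0.12265738]
True [-70.5599125  -24.79890775  31.4858802 ] [-0.13255534 -0.04950722 -0.56982686]
8.8083 [-0.36417185  0.13449831  0.23920894] [-71.21669029 -24.61646068  31.28457075]
```

View pics/s3.png

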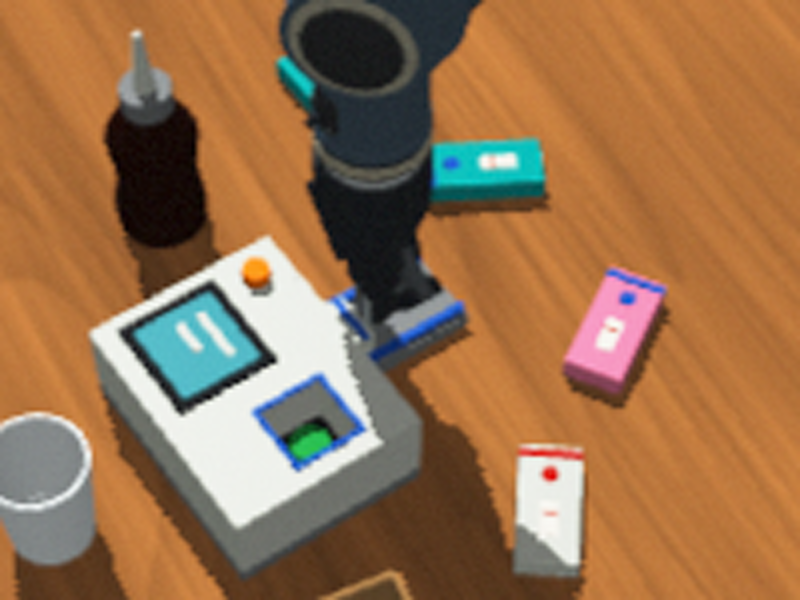

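Contact came at TCP x = -70.6, against an expected stop of about -71. I'll back off, rise, and check the tail before the key.

Run:
```python
from h import *
from plant import robot
robot.move_straight(W(-90,-25,32),vel=.1); robot.move_straight(W(-110,-25,135),vel=.15)
robot.goto(W(20,100,135),ORI)
f=robot.grab_frame("scene"); g=robot.grab_frame("top")
print("tail scene",cart(f),"top",cart(g))
im=lambda f,x,y:cv2.resize(f["image"][y:y+100,x:x+100,::-1],(400,400),interpolation=cv2.INTER_CUBIC)
cv2.imwrite("pics/s4.png",np.hstack([im(f,250,110),im(g,305,155)]))
st=robot.sense(); print(st["t"],Rd(st["tcp_pos"]),st["tcp_rot"])
```

```text
Traceback (most recent call last):
  File "h.py", line 23, in cart
    return len(k),np.percentile(k[:,0],[1,3,10]),k[:,1].min(),k[:,1].max(),np.median(k[:,2])
                  ~~~~~~~~~~~~~^^^^^^^^^^^^^^^^^
IndexError: index -1 is out of bounds for axis 0 with size 0
```

Run:
```python
from h import *
from plant import robot
robot.goto(W(-60,220,200),ORI)
f=robot.grab_frame("scene"); g=robot.grab_frame("top")
im=lambda f,x,y:cv2.resize(f["image"][y:y+100,x:x+100,::-1],(400,400),interpolation=cv2.INTER_CUBIC)
cv2.imwrite("pics/s4.png",np.hstack([im(f,250,110),im(g,305,155)]))
for x in (f,g):
    try: print(cart(x))
    except IndexError: print("hidden")
st=robot.sense(); print(st["t"],Rd(st["tcp_pos"]),st["tcp_rot"])
```

```text
(53, array([-60.83349233, -60.57492018, -58.9040389 ]), np.float64(-41.982322897119396), np.float64(-8.71790572953977), np.float64(29.594595314427504))
(124, array([-59.81269293, -59.18265782, -57.65275035]), np.float64(-41.569901486075395), np.float64(-8.459457632073981), np.float64(28.592937239345872))
11.675 [-59.49967779 218.06549806 199.83825249] [ 3.14065249e+00 -3.37410448e-04  1.05593800e-01]
```

View pics/s4.png

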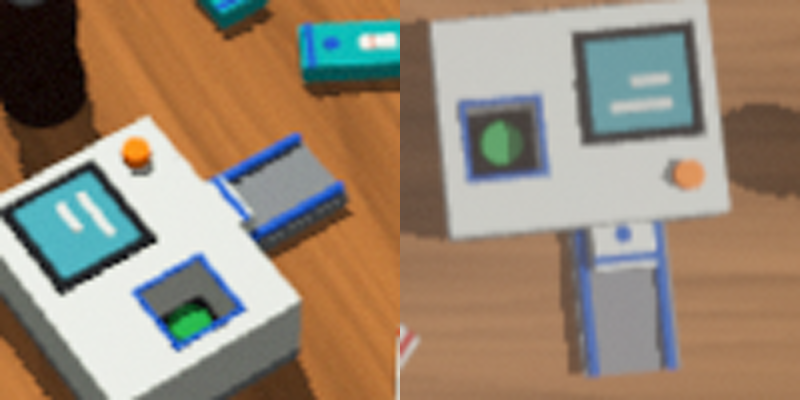

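The cartridge is home: its tail is at reader x ≈ -60 in both views, with only the blue dot and band showing (top crop (620,240)). Next: verify the rim position, then press the key.

Run:
```python
from h import *
from plant import robot
g=robot.grab_frame("top")
m=cv2.inRange(hsv(g),(105,80,50),(130,255,255)); ys,xs=np.nonzero(m[170:210,312:350])
r=np.array([Rd(cast(g,x+312,y+170,.07)) for x,y in zip(xs,ys)]); lo,hi=np.percentile(r[:,:2],[2,98],axis=0); ctr=(lo+hi)/2
print(len(r),lo,hi,ctr)
assert np.all(abs(ctr-[30,50])<5)
robot.goto(W(30,50,130),ORI)
p=lambda n:(lambda s:print(n,round(s["t"],2),Rd(s["tcp_pos"]).round(2),s["wrist_force"].round(2)))(robot.sense())
p("above"); 
hit=robot.move_straight(W(30,50,60),vel=.06,contact_N=6); print(hit); p("in well")
if not hit:
    hit=robot.move_straight(W(30,50,45),vel=.015,contact_N=12); print(hit); p("pressed")
    x,y,z=Rd(robot.sense()["tcp_pos"])
    if z<51.5:
        robot.move_straight(W(30,50,z-1),vel=.01)
        for i in range(4): robot.sleep(.35); p("hold")
    robot.move_straight(W(30,50,130),vel=.08); p("up")
```

```text
87 [ 5.67100623 25.08327201] [56.19932227 76.10542457] [30.93516425 50.59434829]
above 12.56 [ 29.92  50.57 129.74] [-0.14  0.32 -0.44]
False
in well 13.88 [30.3  49.89 60.41] [ 0.41  0.23 -0.24]
True
pressed 14.63 [30.19 50.03 49.09] [-0.8   0.77  7.56]
hold 15.23 [30.2  50.03 49.02] [-2.7   1.   10.95]
hold 15.58 [30.19 50.   49.  ] [-2.53  0.41  9.83]
hold 15.93 [30.21 49.98 49.02] [-1.95  1.15 10.66]
hold 16.28 [30.21 50.01 49.02] [-3.38  1.24  9.96]
up 17.46 [ 29.62  50.18 129.45] [ 0.47 -0.18 -0.07]
```

The key bottomed exactly where expected (TCP z 49 mm) and was held for over 1.6 s at about 10 N. I'll move clear, check, and hand in.

Run:
```python
from h import *
from plant import robot
robot.goto(W(-60,220,200),ORI)
f=robot.grab_frame("scene"); g=robot.grab_frame("top")
print(cart(f),cart(g))
q=Rd(cloud(f)); m=cv2.inRange(hsv(f),(45,100,40),(80,255,255)); m[:170]=0;m[205:]=0;m[:,:280]=0;m[:,315:]=0
print("key z",np.nanmedian(q[m>0][:,2]))
print(robot.close_job())
```

```text
(49, array([-61.02376233, -60.59909055, -59.61246576]), np.float64(-41.93715423466785), np.float64(-8.121831584248211), np.float64(29.27146735867745)) (126, array([-59.8028203 , -59.20342146, -57.62476779]), np.float64(-41.947256900578935), np.float64(-8.027938979833248), np.float64(29.117298570951753))
key z 44.193157462415435
the job is handed in; nothing more can be done
None
```

The job is handed in: the cartridge is home against the stop (tail at reader x ≈ -60 mm in both views), and the start key was held fully down for over 1.6 s and is up again; no verdict was returned.

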